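# Open the ultrasonic cleaner part-way and take the cap off the cleaning-tablet jar

## Robot

A 6-joint arm with a two-finger parallel gripper is mounted at the origin on the work surface. World frame = base frame: x ahead of the robot, y to its left, z up, the work surface at z = 0. Lengths are in mm, angles in rad, forces in N, time in s.
With the tool pointing down it reaches from about 225 to 725 mm from the base axis. Payload 3.1 kg.
Tool frame: the origin (TCP) lies on the centre line of the jaws, within the pads' length; the fingertips stand 17 mm ahead of it and the grasp point (between the pads) lies 2 mm behind it; z points along the fingers, y is the line along which they close (so a half turn about z gives the same grasp; the last joint's range is limited). The gripper opens to 85 mm and grips with 20 to 120 N. Pads are 22 mm wide; open, the fingers measure 114 mm over their backs; the gripper's body (76 mm by 85 mm) begins 54 mm behind the grasp point. The pads swing forward as they close: fully open they stand 13 mm farther back than shut.
Start: joints at [-1.398, 0.048, 0.099, 1.622, 0, 1.443], TCP at [155.534, -501.425, 248.312] pointing down, gripper open.
Joint ranges: [-2.91, 2.91], [-0.99, 1.94], [-1.21, 1.42], [-2.12, 2.29], [-1.49, 1.47], [-3.14, 3.14]. Speed limits (rad/s): [2.79, 2.79, 3.14, 3.14, 3.14, 3.14].

## Interface

Orientations are given as a rotation vector (axis times angle).
In Python, from workcell import manip gives the robot as it stands. The module is installed in compiled form; this text tells all that it offers.
- The arm moves only by the tool send_rows, never from a script. Its argument "series" is a list of rows, each a list of 5 numbers: the shift along the tool's x, y, z in m, then the turn about the tool's z in rad, then the closure, from 0 (fully open) to 1 (shut). A call has 1 to 8 rows; each row shifts and turns the commanded pose from where the row before left it, along the tool's axes as they then stand; what a row does not reach is not made up. A row lasts 1/12 s, in which the tool goes at most 41.7 mm and 7.16 degrees, less where a joint would pass 70% of its speed; a pose out of reach is approached as far as the arm can. A call is refused whole if a number of a shift passes 0.0417 or a number of a turn 0.125, either way. A call with a gripper value outside its range is refused whole. The fingers move at their own pace and stop on an object; "squeeze" is the grip in N (left out, the last holds). Time passes only in rows, so rows that do not move let the fingers close. It gives the time, the measured TCP pose, the force, the opening and the grip force at its end, in the units of the state.
- manip.read_state(): the state, without advancing time (a new reading comes with each control period).
- manip.get_image(name): name is "scene" or "top"; returns the picture (384x512x3 uint8, red, green, blue); there is no depth.
- manip.calibration(name): a dict with "K" (3x3 intrinsics, pixels), "world_from_camera" (4x4, takes a point from camera to world coordinates). Camera axes: x right, y down, z forward; pixel columns grow to the right and rows downward; lengths in mm; the calibration is good to about 2 mm. A picture is of the moment at which its call begins. calibration takes no time and is no camera call.
- manip.sign_off(): hands the job in; it is judged then, once.
The state is a dict: "t": time; "joint_positions": joint angles; "qd": joint speeds; "effort": joint torques, N m; "tcp_pos": TCP position; "tool_rot": TCP orientation; "force": force on the tool from outside, world axes, zero at the start; "moment": the same for the moment, N m; "width": finger opening in mm; "finger_force": force on a finger pad.
Only numpy, scipy, OpenCV 4.12 (cv2) and the standard library are available. Lean on these libraries where they do the work, as an engineer would, in place of code of your own. Each camera call takes 0.05 s, during which the arm holds its last target. There are 200 camera calls.

## Task

Get the ultrasonic cleaner ready for dosing: first raise its stiff blue lid to about 45 degrees, half-way to upright, and let go so that it stays there. Then unscrew the tight blue cap of the white square jar anticlockwise, with the jar staying seated in its holder, stop turning when the lugs come free, lift the cap straight off and finish while still holding it, level, about two centimetres above the jar's mouth. Do not disturb the brush, the bottle or the steel pot.

Things in the scene. Friction and masses are not known exactly. Their poses are not given: they have to be found in the camera images.
- lid (a joint): hinge of the cleaner's lid, rad: 0 shut, grows as the lid rises, 0.785 is 45 degrees, 1.7 fully open. It starts between 0 and 0.12. Stiff (friction about 0.55 N m, lid 0.25 kg): it needs about 4 to 5 N upward at the bar and stays where it is left
- lid_grip (a point): middle of the lid's steel bar handle: a level round bar 12 mm thick, 100 mm long along this frame's y axis, 50 mm out in front of the lid's front edge on two arms 100 mm apart, at the lid's own height, 112 mm above the table when shut; the x axis points from the bar to the hinge in the plane of the lid. The bar turns with the lid
- lid_hinge (a point): point on the lid's hinge line, middle of the cleaner's far top edge, 112 mm above the table, 200 mm from the bar's middle; x points level from the cleaner's front to its back, y along the hinge line. The cleaner is a fixed white box 140 mm deep (x), 200 wide, 108 high; its blue lid, 150 x 200 x 8 mm, swings up towards +x
- cap_center (a point): centre, half-way up, of the blue ribbed round cap: 52 mm diameter, 32 high, 60 g; z is its axis, up when level. At the start it is locked on the jar, centre 102 mm above the table. Three lugs inside it sit under tabs on the neck, pressed up by a springy seal (24 N): 0.4 to 0.8 N m turns it. To lift off, its rim must rise 25 mm. Under the rim, 16 mm of free height remain above the jar's shoulder
- jar: white square jar with green labels, 60 x 60 mm body 62 mm high, round neck 31 mm in diameter up to 100 mm; origin at the centre of its underside, z up, x along the cap's white mark when locked; 0.3 to 0.5 kg, loose. It stands 20 mm deep in the square pocket of its holder (1.5 mm of play each side), which keeps it from turning but not from being lifted if the cap is pulled too soon
- jar_mouth (a point): centre of the jar's mouth, at the top of its seal once the cap is off, 103 mm above the jar's underside; a cap with 20 mm of air under its rim has its centre 36 mm above this point
- holder: holder fixed to the table: 110 mm square aluminium foot with a blue 79 mm square pocket, rim 28 mm above the table, pocket floor 8 mm above it; origin at the centre of its underside
- brush: bystander: cleaning brush with a green handle, 180 mm long, lying on the table; origin at its middle on the underside
- spray: bystander: white bottle with a red cap, 60 mm diameter, 150 mm high, standing; origin at the centre of its underside
- pot: bystander: small steel pot, 64 mm diameter, 45 mm high; origin at the centre of its underside
- cap: the same cap; origin at the centre of its underside, 16 mm below cap_center. Turned 40 to 46 degrees anticlockwise (seen from above) from its start it comes free and the seal pushes it up 2 to 3 mm; beyond about 80 degrees the next tabs stop it. So it lifts off after about 48 to 70 degrees of turn, and not before; turning it further is too far
Not all that is in view belongs to the job. There is more than one size of the cap; the job needs the largest.

How it is judged (in metres and radians):
On the way, in this order (a step that is already met when the one before it is completed fails the run):
1. the lid stands at 45 degrees, give or take 10, and the fingers have let go of it (value of joint lid between 0.611 and 0.96 rad and velocity of joint lid below 0.05 rad/s and distance between the grasp point and lid_grip above 0.06 m), for 0.3 s.
2. the cap is off the neck, straight above the jar, with the jar still seated (z of cap_center in the frame of jar_mouth above 0.018 m and horizontal distance between cap_center and jar_mouth below 0.02 m and z of jar in the frame of holder below 0.012 m), for 0.1 s.
At the end, for the whole second after the job is handed in: the lid stands at 45 degrees, give or take 10; the fingers still hold the cap at rest, level within 11 degrees, its rim 6 to 40 mm above the jar's mouth, centred within 15 mm and not touching the jar; the jar is seated upright in its holder (value of joint lid between 0.611 and 0.96 rad and z of cap_center in the frame of jar_mouth between 0.022 and 0.056 m and horizontal distance between cap_center and jar_mouth below 0.015 m and angle between cap_center's own z axis and vertical below 0.2 rad and contact force between cap and the fingers above 2 N and contact force between cap and jar below 0.1 N and linear speed of cap below 0.02 m/s and z of jar in the frame of holder below 0.012 m and angle between jar's own z axis and vertical below 0.06 rad); the arm keeps its last pose, push and grip.
It fails at once if the jar is pulled up out of its seat by more than 8 mm or tipped (z of jar in the frame of holder above 0.016 m or angle between jar's own z axis and vertical above 0.2 rad).
It fails at once if the brush, the bottle or the pot is moved by more than 20 mm (distance of any of brush, spray, pot from where it was at the start of the episode above 0.02 m).
It fails at once if the cap is turned on well past the point where it comes free (over 77 degrees from the locked position) while still on the neck (angle between the x axis of cap_center and the x axis of jar, either way round above 1.35 rad and z of cap_center in the frame of jar_mouth below 0.01 m).
It also fails if it takes over 54 s, if anything falls off the work surface, if the arm or the gripper's body presses on something with over 40 N, if the wrist force passes 120 N, or if a joint passes its speed limit or range.

## Working session

There is one attempt and no reset: what is moved stays moved. The work goes in short steps, Python scripts to look and compute and a tool call to move; the robot and the scene stay as the last step left them, time stands still between calls to the robot, and variables do not carry over. Pictures are saved under pics/ and viewed, at most 10 in all, crops included, and the job is handed in when it is done.

Besides the shell and the picture viewer there is one more tool, called after "Request:" by a JSON object that holds its "op" and its "data", one argument or row to a line. send_rows: Moves the arm, as the interface text tells. Its arguments: {"type":"object","properties":{"series":{"type":"array"},"squeeze":{"type":"number"}},"required":["series"]}

```bash
mkdir -p pics; python3 - <<'E'
from workcell import manip
import cv2,numpy as np
for n in("scene","top"):
    im=manip.get_image(n); cv2.imwrite(f"pics/{n}0.png",im[:,:,::-1]); c=manip.calibration(n); print(n,np.round(c["K"],1).tolist(),np.round(c["world_from_camera"],3).tolist())
s=manip.read_state();print(s)
E
```

```text
scene [[368.1, 0.0, 257.0], [0.0, 368.1, 196.1], [0.0, 0.0, 1.0]] [[0.629, 0.498, -0.597, 1043.638], [0.777, -0.419, 0.469, -331.555], [-0.016, -0.759, -0.651, 589.419], [0.0, 0.0, 0.0, 1.0]]
top [[405.8, 0.0, 254.0], [0.0, 405.8, 189.9], [0.0, 0.0, 1.0]] [[0.015, -0.991, 0.136, 476.522], [-1.0, -0.015, 0.002, 40.17], [0.0, -0.136, -0.991, 971.864], [0.0, 0.0, 0.0, 1.0]]
{'t': 0.1, 'joint_positions': array([-1.39777425e+00,  4.87135257e-02,  9.76980897e-02,  1.62203033e+00,
        1.63333149e-05,  1.44298235e+00]), 'qd': array([-0.00072887,  0.0005245 ,  0.00420655,  0.00049723, -0.00091076,
       -0.00032194]), 'effort': array([ 2.38506553e-03, -3.39848793e+01,  3.20936966e+01,  1.56788685e-02,
       -1.42374224e-04,  6.98143580e-06]), 'tcp_pos': array([ 155.45822512, -500.8838277 ,  247.18675857]), 'tool_rot': array([-3.10389560e+00, -4.70435141e-01,  5.41740970e-05]), 'force': array([-0.35824505, -0.18907792,  0.44599427]), 'moment': array([-0.08571723, -0.01872129,  0.02913035]), 'finger_force': 0.0, 'width': 85.45831181645228}
```

View pics/scene0.png

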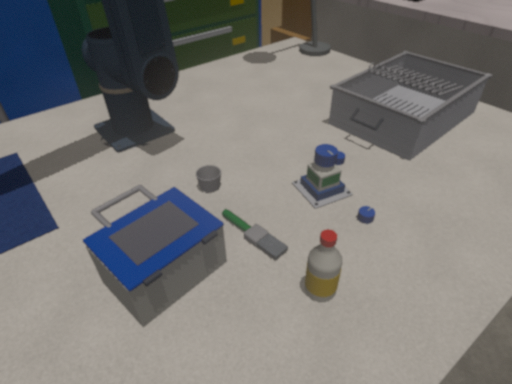

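View pics/top0.png

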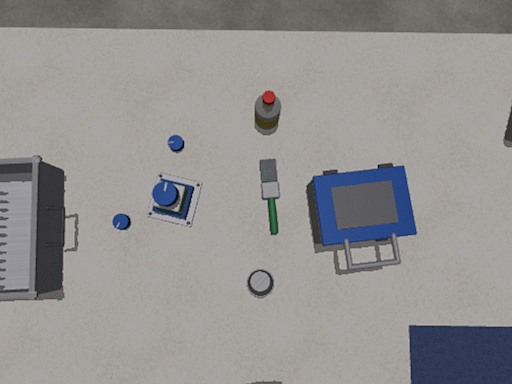

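The scene picture shows the cleaner at the left front, with the lid at about (155,235) and its bar at (125,205). The jar is at (325,170), the pot at (208,178), the brush at (255,235) and the bottle at (322,268). In the top view the lid's corners run from (314,177) to (412,240), the bar is at (373,266) and the cap is at (165,193). The two smaller caps at (176,143) and (121,221) are decoys.

```bash
cat > h.py <<'E'
from workcell import manip
import cv2,numpy as np
def ray(n,uv):
    c=manip.calibration(n);T=np.array(c["world_from_camera"]);d=T[:3,:3]@np.linalg.inv(c["K"])@np.array([uv[0],uv[1],1.]);return T[:3,3],d
def onz(n,uv,z):
    o,d=ray(n,uv);return np.round(o+d*(z-o[2])/d[2],1)
def proj(n,p):
    c=manip.calibration(n);T=np.linalg.inv(c["world_from_camera"]);q=T[:3,:3]@np.array(p,float)+T[:3,3];q=c["K"]@q;return np.round(q[:2]/q[2],1)
def blue(im):
    h=cv2.cvtColor(im,cv2.COLOR_RGB2HSV);return cv2.inRange(h,(108,150,90),(125,255,255))
E
python3 - <<'E'
from h import *
for n in("top","scene"):
    im=cv2.imread(f"pics/{n}0.png")[:,:,::-1].copy();m=blue(im)
    cs,_=cv2.findContours(m,cv2.RETR_EXTERNAL,cv2.CHAIN_APPROX_NONE)
    for c in cs:
        a=cv2.contourArea(c)
        if a<80: continue
        (x,y),r=cv2.minEnclosingCircle(c)
        print(n,a,round(x),round(y),round(r,1),cv2.boundingRect(c))
        if 4000<a<9000: print(cv2.approxPolyDP(cv2.convexHull(c),4,True)[:,0].tolist(), cv2.boxPoints(cv2.minAreaRect(c)).round(1).tolist())
im=cv2.imread("pics/top0.png")
a=cv2.resize(im[160:240,130:210],None,fx=5,fy=5,interpolation=2);b=cv2.resize(im[225:280,335:415],(400,275),interpolation=2)
cv=np.zeros((400,800,3),np.uint8);cv[:,:400]=a;cv[:275,400:]=b;cv2.imwrite("pics/crop.png",cv)
E
```

```text
top 134.0 120 221 7.4 (113, 214, 15, 15)
top 406.5 165 192 12.9 (153, 180, 24, 26)
top 6205.5 364 205 58.2 (313, 166, 103, 79)
[[403, 166], [415, 233], [323, 244], [313, 177]] [[312.5, 176.3000030517578], [406.6000061035156, 164.10000610351562], [415.6000061035156, 233.39999389648438], [321.5, 245.60000610351562]]
top 116.0 175 142 7.1 (169, 136, 14, 14)
scene 6568.5 152 232 68.6 (84, 189, 137, 101)
[[220, 223], [131, 289], [84, 241], [173, 189]] [[83.30000305175781, 240.0], [181.8000030517578, 169.60000610351562], [221.3000030517578, 224.8000030517578], [122.69999694824219, 295.20001220703125]]
```

View pics/crop.png

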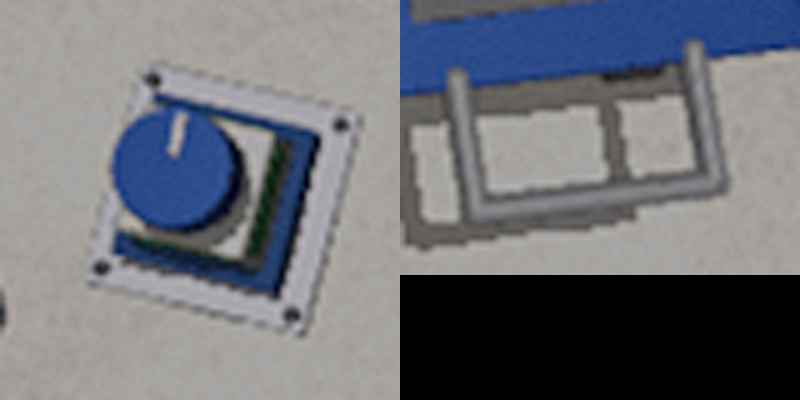

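```bash
python3 - <<'E'
from h import *
im=cv2.imread("pics/top0.png")[:,:,::-1]
cap=onz("top",(165.0,193.6),118);print("cap",cap, "mark",onz("top",(130+177/5,160+115/5),118),onz("top",(130+174/5,160+155/5),118))
F=[onz("top",(130+x/5,160+y/5),6) for x,y in((148,66),(360,118),(305,333),(90,283))];print("foot",np.mean(F,0),F)
# scene view cap
print("cap in scene",proj("scene",[cap[0],cap[1],118]))
L,R=(onz("top",p,112) for p in((350,267.4),(398.4,261.6)));print("bar",L,R,(L+R)/2,np.linalg.norm(L-R))
H=[onz("top",p,112) for p in((313,176.5),(404.5,166))];print("back",H,np.mean(H,0))
Fr=[onz("top",p,112) for p in((322.5,244),(415,233.5))];print("front",Fr,np.mean(Fr,0))
print("hinge-bar",np.mean(H,0)-(L+R)/2)
# bar across two views
for z in(112,118,124,130,136):
    a,b=(onz("top",p,z) for p in((350,267.4),(398.4,261.6)));print(z,proj("scene",a),proj("scene",b),np.linalg.norm(np.mean(H,0)[:2]-((a+b)/2)[:2]))
for nm,uv in(("brush ends",(268,160)),("",(274,233)),("pot",(260,282))):print(nm,onz("top",uv,10))
print("spray top",onz("top",(269,97),150))
s=cv2.imread("pics/scene0.png");a=cv2.resize(s[180:250,80:160],None,fx=5,fy=5,interpolation=2);b=cv2.resize(s[140:210,285:365],None,fx=5,fy=5,interpolation=2)
cv2.imwrite("pics/crop2.png",np.hstack([a,b]))
E
```

```text
cap [583.  230.4 118. ] mark [605.7 230.6 118. ] [588.5 231.1 118. ]
foot [582.225 230.425   6.   ] [array([646.4, 270.7,   6. ]), array([622.5, 167.4,   6. ]), array([518.9, 190.2,   6. ]), array([541.1, 293.4,   6. ])]
cap in scene [324.4 149.5]
bar [ 434.4 -160.6  112. ] [ 447.8 -261.9  112. ] [ 441.1  -211.25  112.  ] 102.18243488975979
back [array([625.4, -84.5, 112. ]), array([ 651.3, -281.9,  112. ])] [ 638.35 -183.2   112.  ]
front [array([ 481.9, -103.7,  112. ]), array([ 506.8, -298.8,  112. ])] [ 494.35 -201.25  112.  ]
hinge-bar [197.25  28.05   0.  ]
112 [138.7 189.8] [ 92.3 215.2] 199.23444732274575
118 [138.7 187.3] [ 92.4 212.4] 198.74780501932582
124 [138.8 184.8] [ 92.6 209.7] 198.27572973009066
130 [138.8 182.3] [ 92.7 206.9] 197.81832574359728
136 [138.8 179.8] [ 92.9 204.1] 197.37569505894072
brush ends [681.9   9.3  10. ]
 [506.6  -6.6  10. ]
pot [393.   24.9  10. ]
spray top [787.6  13.  150. ]
```

View pics/crop2.png

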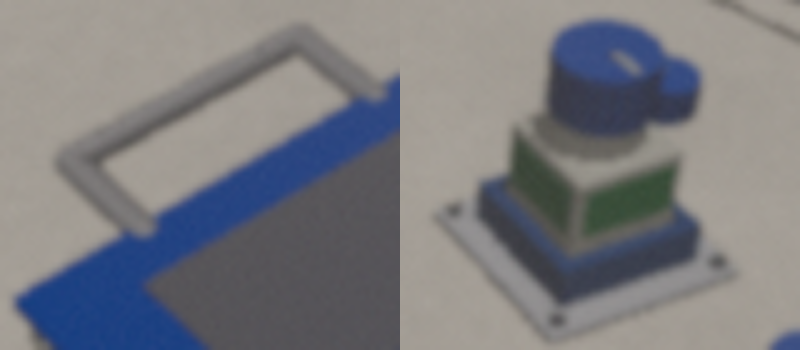

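The cap's top centre in the top view casts to about (583, 230), which matches the centre of the holder's foot. The bar's ends are at (140,187) and (93,213) in the scene view, so the bar is about 118 mm high. That puts the lid at about 0.03 rad, with its middle at about (441,-210) and its yaw at about 0.13. I'll move above the bar first.

Request:
{"op": "send_rows", "data": {
  "series": [
    [0.03, -0.0161, 0, 0, 0],
    [0.03, -0.0161, 0, 0, 0],
    [0.03, -0.0161, 0, 0, 0],
    [0.03, -0.0161, 0, 0, 0],
    [0.03, -0.0161, 0, 0, 0],
    [0.03, -0.0161, 0, 0, 0],
    [0.03, -0.0161, 0, 0, 0],
    [0.03, -0.0161, 0, 0, 0]
  ],
  "squeeze": 40
}}

```text
t: 0.77
tcp_pos: [347.3, -305.7, 247.8]
tool_rot: [-3.106, -0.47, 0.001]
force: [0.4, 0.9, 0.1]
width: 85.1
finger_force: 0.0
```

Request:
{"op": "send_rows", "data": {
  "series": [
    [0.03, -0.0161, 0, 0, 0.5],
    [0.03, -0.0161, 0, 0, 0.5],
    [0.03, -0.0161, 0, 0, 0.5],
    [0.03, -0.0161, 0, 0, 0.5],
    [0, 0, 0, -0.117, 0.5],
    [0, 0, 0, -0.117, 0.5],
    [0, 0, 0, -0.117, 0.5],
    [0, 0, 0, -0.117, 0.5]
  ]
}}

```text
t: 1.43
tcp_pos: [442.1, -209.6, 247.6]
tool_rot: [-2.907, -1.188, 0.001]
force: [-0.7, -0.4, -1.2]
width: 42.9
finger_force: 0.0
```

Request:
{"op": "send_rows", "data": {
  "series": [
    [0, 0, 0, -0.117, 0.5],
    [0, 0, 0, -0.117, 0.5],
    [0, 0, 0, -0.117, 0.5],
    [0, 0, 0, -0.117, 0.5],
    [0, 0, 0, -0.117, 0.5],
    [0, 0, 0, -0.117, 0.5],
    [0, 0, 0, -0.117, 0.5],
    [0, 0, 0, -0.117, 0.5]
  ]
}}

```text
t: 2.1
tcp_pos: [441.8, -210.0, 247.6]
tool_rot: [-2.06, -2.37, 0.0]
force: [1.0, 0.8, 0.7]
width: 42.6
finger_force: 0.0
```

```bash
cat >> h.py <<'E'
from scipy.spatial.transform import Rotation as Ro
def st():
    s=manip.read_state();R=Ro.from_rotvec(s["tool_rot"]).as_matrix()
    print("t",round(s["t"],2),"tcp",s["tcp_pos"].round(1),"yaw_x",np.arctan2(R[1,0],R[0,0]).round(4),"yaw_y",np.arctan2(R[1,1],R[0,1]).round(4),"tilt",R[2,2].round(4),"F",s["force"].round(1),"M",s["moment"].round(2),"w",round(s["width"],1),"ff",round(s["finger_force"],1),"j",s["joint_positions"].round(2));return s,R
def to(p):  # tool-frame shift in m to world point p
    s,R=st();print("shift",((R.T@(np.array(p)-s["tcp_pos"]))/1000).round(4))
E
python3 - <<'E'
from h import *
to([441.3,-209.6,123])
for n in("top","scene"): cv2.imwrite(f"pics/{n}1.png",manip.get_image(n)[:,:,::-1])
a=cv2.imread("pics/top1.png")[140:300,280:440];b=cv2.imread("pics/scene1.png")[120:280,50:210]
cv2.imwrite("pics/c1.png",cv2.resize(np.hstack([a,b]),None,fx=2.5,fy=2.5,interpolation=2))
E
```

```text
t 2.1 tcp [ 441.8 -210.   247.6] yaw_x 1.7106 yaw_y 0.1398 tilt -1.0 F [1.  0.8 0.7] M [-0.01  0.02  0.03] w 42.6 ff 0.0 j [-0.58 -0.04  0.01  1.62  0.    0.85]
shift [ 0.0004 -0.0003  0.1246]
```

View pics/c1.png

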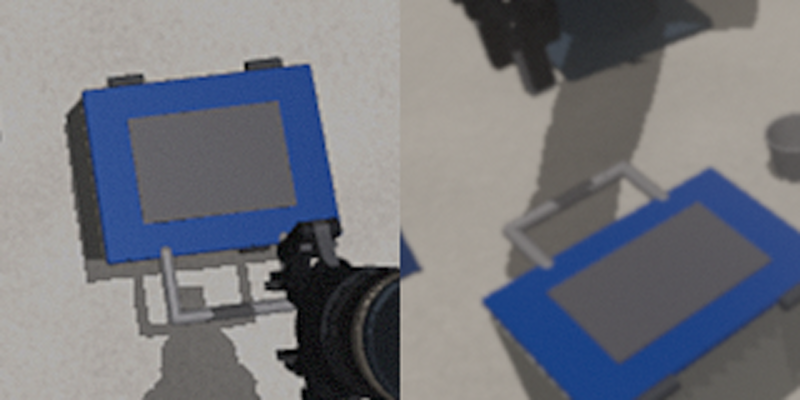

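The fingers are over the bar: in the top crop it runs from (175,318) out to under the gripper. They are pre-closed, so they clear the lid's front edge. I'll descend and close.

Request:
{"op": "send_rows", "data": {
  "series": [
    [0, 0, 0.03, 0, 0.5],
    [0, 0, 0.03, 0, 0.5],
    [0, 0, 0.03, 0, 0.5],
    [0, 0, 0.018, 0, 0.5],
    [0, 0, 0.016, 0, 0.5],
    [0, 0, 0, 0, 0.5]
  ]
}}

```text
t: 2.7
tcp_pos: [439.3, -208.4, 119.6]
tool_rot: [-2.065, -2.356, 0.002]
force: [-0.7, 0.9, -0.5]
width: 42.5
finger_force: 0.0
```

Request:
{"op": "send_rows", "data": {
  "series": [
    [0, 0, 0, 0, 0.7],
    [0, 0, 0, 0, 1],
    [0, 0, 0, 0, 1],
    [0, 0, 0, 0, 1],
    [0, 0, 0, 0, 1],
    [0, 0, 0, 0, 1]
  ]
}}

```text
t: 3.2
tcp_pos: [442.5, -210.8, 125.6]
tool_rot: [2.067, 2.363, -0.001]
force: [-2.2, -0.4, 2.0]
width: 10.1
finger_force: 39.3
```

```bash
python3 - <<'E'
from h import *
s,R=st()
u=R[:,1]
for th0 in(0.03,):
  for th in(0.25,0.5,0.77): print(th, 200*(np.cos(th0)-np.cos(th)),200*(np.sin(th)-np.sin(th0)))
E
```

```text
t 3.2 tcp [ 442.5 -210.8  125.6] yaw_x 1.7044 yaw_y 0.1336 tilt -1.0 F [-2.2 -0.4  2. ] M [-0.09  0.32 -0.06] w 10.1 ff 39.3 j [-0.58 -0.04 -0.23  1.38 -0.    0.86]
0.25 6.127522407668562 43.48169181040545
0.5 24.39349437172296 89.88600768034148
0.77 56.32787282760885 133.2279476849722
```

Request:
{"op": "send_rows", "data": {
  "series": [
    [0, 0.0005, -0.0092, 0, 1],
    [0, 0.0009, -0.0093, 0, 1],
    [0, 0.0013, -0.0092, 0, 1],
    [0, 0.0018, -0.009, 0, 1],
    [0, 0.0022, -0.0089, 0, 1],
    [0, 0.0026, -0.0089, 0, 1],
    [0, 0.003, -0.0088, 0, 1],
    [0, 0.0034, -0.0085, 0, 1]
  ]
}}

```text
t: 3.87
tcp_pos: [457.9, -208.6, 197.0]
tool_rot: [2.068, 2.364, -0.002]
force: [3.3, -4.0, -6.7]
width: 10.2
finger_force: 38.9
```

```bash
python3 - <<'E'
from h import *
s,R=st()
for n in("top","scene"): cv2.imwrite(f"pics/{n}2.png",manip.get_image(n)[:,:,::-1])
a=cv2.imread("pics/top2.png")[140:300,280:440];b=cv2.imread("pics/scene2.png")[120:280,50:210]
cv2.imwrite("pics/c2.png",cv2.resize(np.hstack([a,b]),None,fx=2.5,fy=2.5,interpolation=2))
E
```

```text
t 3.87 tcp [ 457.9 -208.6  197. ] yaw_x 1.7046 yaw_y 0.1338 tilt -1.0 F [ 3.3 -4.  -6.7] M [-1.02 -0.29  0.03] w 10.2 ff 38.9 j [-0.56 -0.01 -0.07  1.52 -0.    0.88]
```

View pics/c2.png

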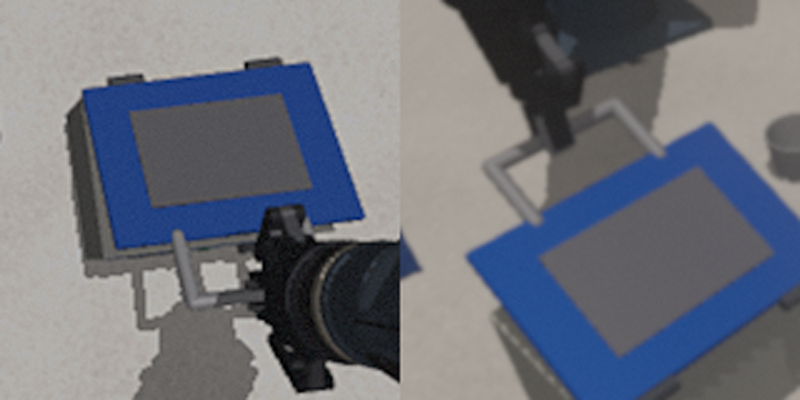

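The lid is rising with the bar still in the fingers (top crop, about (250,290)). I'll go on along the arc.

Request:
{"op": "send_rows", "data": {
  "series": [
    [0, 0.0038, -0.0084, 0, 1],
    [0, 0.0042, -0.0083, 0, 1],
    [0, 0.0046, -0.0081, 0, 1],
    [0, 0.0049, -0.0078, 0, 1],
    [0, 0.0053, -0.0076, 0, 1],
    [0, 0.0057, -0.0074, 0, 1],
    [0, 0.006, -0.0071, 0, 1],
    [0, 0.0062, -0.0067, 0, 1]
  ]
}}

```text
t: 4.63
tcp_pos: [495.7, -203.5, 257.3]
tool_rot: [-2.067, -2.361, 0.009]
force: [-3.9, -5.8, -3.7]
width: 10.4
finger_force: 38.9
```

Request:
{"op": "send_rows", "data": {
  "series": [
    [0, 0, 0, 0, 1],
    [0, 0, 0, 0, 1]
  ]
}}

```text
t: 4.8
tcp_pos: [496.9, -203.4, 258.6]
tool_rot: [-2.068, -2.364, 0.005]
force: [-2.0, -4.6, 1.8]
width: 10.3
finger_force: 40.1
```

```bash
python3 - <<'E'
from h import *
s,R=st()
for n in("top","scene"): cv2.imwrite(f"pics/{n}3.png",manip.get_image(n)[:,:,::-1])
a=cv2.imread("pics/top3.png")[140:300,280:440];b=cv2.imread("pics/scene3.png")[90:250,50:210]
cv2.imwrite("pics/c3.png",cv2.resize(np.hstack([a,b]),None,fx=2.5,fy=2.5,interpolation=2))
E
```

```text
t 4.8 tcp [ 496.9 -203.4  258.6] yaw_x 1.7044 yaw_y 0.1336 tilt -1.0 F [-2.  -4.6  1.8] M [-0.95  0.87  0.02] w 10.3 ff 40.1 j [-0.51  0.08  0.16  1.65 -0.    0.93]
```

View pics/c3.png

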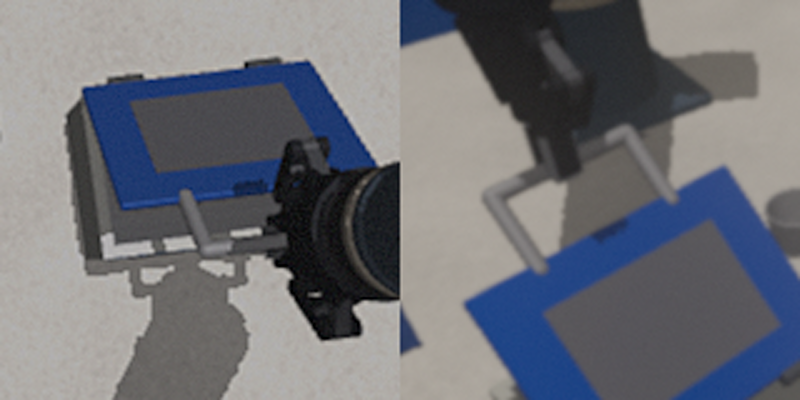

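The bar has risen 133 mm, which puts the lid at about 0.77 rad. I'll open partway and go straight up.

Request:
{"op": "send_rows", "data": {
  "series": [
    [0, 0, 0, 0, 0.72],
    [0, 0, 0, 0, 0.72],
    [0, 0, 0, 0, 0.72],
    [0, 0, 0, 0, 0.72],
    [0, 0, -0.006, 0, 0.72],
    [0, 0, -0.012, 0, 0.72],
    [0, 0, -0.02, 0, 0.72],
    [0, 0, -0.03, 0, 0.72]
  ]
}}

```text
t: 5.57
tcp_pos: [497.0, -201.8, 323.7]
tool_rot: [-2.063, -2.361, 0.001]
force: [1.0, -1.0, 0.1]
width: 23.8
finger_force: 0.0
```

Request:
{"op": "send_rows", "data": {
  "series": [
    [0, 0, -0.03, 0, 0.5],
    [0, 0, -0.02, 0, 0],
    [0, 0, 0, 0, 0],
    [0, 0, 0, 0, 0],
    [0, 0, 0, 0, 0],
    [0, 0, 0, 0, 0]
  ]
}}

```text
t: 6.07
tcp_pos: [497.8, -202.4, 374.0]
tool_rot: [-2.066, -2.363, 0.001]
force: [0.3, -0.9, -0.4]
width: 85.5
finger_force: 0.0
```

```bash
python3 - <<'E'
from h import *
to([583,230.4,376])
for n in("top","scene"): cv2.imwrite(f"pics/{n}4.png",manip.get_image(n)[:,:,::-1])
print(proj("scene",[496,-203,250]))
a=cv2.imread("pics/top4.png")[140:300,280:440];b=cv2.imread("pics/scene4.png")[90:250,50:210]
cv2.imwrite("pics/c4.png",cv2.resize(np.hstack([a,b]),None,fx=2.5,fy=2.5,interpolation=2))
E
```

```text
t 6.07 tcp [ 497.8 -202.4  374. ] yaw_x 1.7048 yaw_y 0.134 tilt -1.0 F [ 0.3 -0.9 -0.4] M [-0.02  0.01  0.03] w 85.5 ff 0.0 j [-0.51  0.16  0.48  1.89  0.    0.93]
shift [ 0.4176  0.1423 -0.0016]
[112.3 154.2]
```

View pics/c4.png

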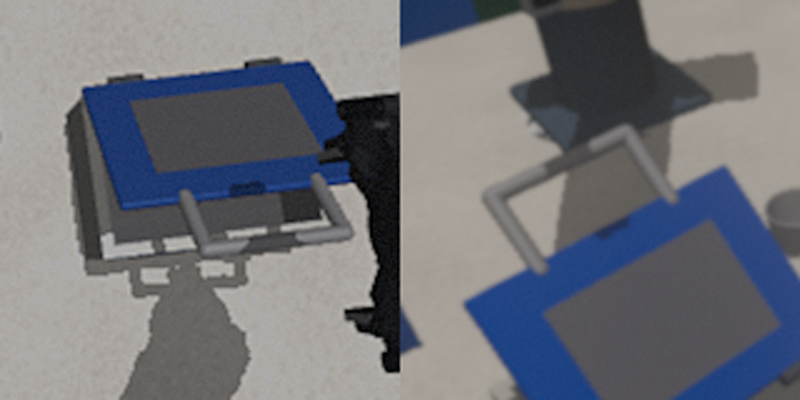

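The lid holds at about 45° with nothing touching it. Its bar's middle projects to (113.6,154.4), against (112.3,154.2) predicted, so the lid is at about 0.76 rad. I'll move to the cap.

Request:
{"op": "send_rows", "data": {
  "series": [
    [0.0348, 0.0119, 0, 0, 0],
    [0.0348, 0.0119, 0, 0, 0],
    [0.0348, 0.0119, 0, 0, 0],
    [0.0348, 0.0119, 0, 0, 0],
    [0.0348, 0.0119, 0, 0, 0],
    [0.0348, 0.0119, 0, 0, 0],
    [0.0348, 0.0119, 0, 0, 0],
    [0.0348, 0.0119, 0, 0, 0]
  ]
}}

```text
t: 6.83
tcp_pos: [554.8, 87.8, 374.5]
tool_rot: [-2.067, -2.364, 0.002]
force: [1.0, -1.1, -0.7]
width: 85.6
finger_force: 0.0
```

Request:
{"op": "send_rows", "data": {
  "series": [
    [0.0348, 0.0119, 0, 0, 0],
    [0.0348, 0.0119, 0, 0, 0],
    [0.0348, 0.0119, 0, 0, 0],
    [0.0348, 0.0119, 0, 0, 0],
    [0, 0, 0.04, 0, 0],
    [0, 0, 0.04, 0, 0],
    [0, 0, 0.04, 0, 0],
    [0, 0, 0.04, 0, 0]
  ]
}}

```text
t: 7.5
tcp_pos: [583.4, 230.8, 212.6]
tool_rot: [-2.066, -2.366, 0.001]
force: [0.8, -0.3, -0.1]
width: 85.3
finger_force: 0.0
```

Request:
{"op": "send_rows", "data": {
  "series": [
    [0, 0, 0, 0, 0],
    [0, 0, 0, 0, 0]
  ]
}}

```text
t: 7.67
tcp_pos: [579.2, 229.0, 208.5]
tool_rot: [-2.062, -2.359, 0.02]
force: [0.3, 0.4, 0.2]
width: 85.7
finger_force: 0.0
```

```bash
python3 - <<'E'
from h import *
to([583.2,230.2,100])
for n in("top","scene"): cv2.imwrite(f"pics/{n}5.png",manip.get_image(n)[:,:,::-1])
b=cv2.imread("pics/scene5.png")[80:220,260:400]
a=cv2.imread("pics/top5.png")[120:260,100:240]
cv2.imwrite("pics/c5.png",cv2.resize(np.hstack([a,b]),None,fx=2.85,fy=2.85,interpolation=2))
E
```

```text
t 7.67 tcp [579.2 229.  208.5] yaw_x 1.7048 yaw_y 0.134 tilt -0.9999 F [0.3 0.4 0.2] M [-0.01 -0.06 -0.02] w 85.7 ff 0.0 j [0.27 0.32 0.33 1.6  0.   1.71]
shift [0.0009 0.0058 0.1084]
```

View pics/c5.png

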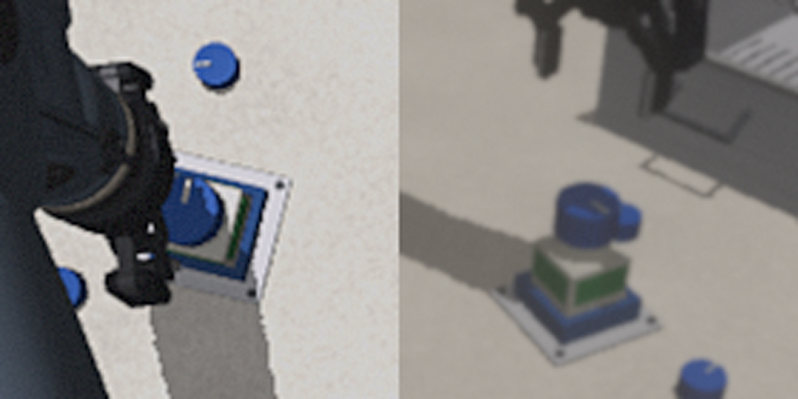

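The fingers stand above the cap on either side and the path down is clear (scene crop, cap at (590,215)). The arm was still settling, so I'll descend most of the way and read again.

Request:
{"op": "send_rows", "data": {
  "series": [
    [0, 0, 0.025, 0, 0],
    [0, 0, 0.02, 0, 0],
    [0, 0, 0.01, 0, 0],
    [0, 0, 0, 0, 0],
    [0, 0, 0, 0, 0],
    [0, 0, 0, 0, 0],
    [0, 0, 0, 0, 0]
  ]
}}

```text
t: 8.35
tcp_pos: [585.4, 230.7, 163.6]
tool_rot: [2.066, 2.363, 0.007]
force: [-0.6, 0.4, 0.1]
width: 85.5
finger_force: 0.0
```

```bash
python3 - <<'E'
from h import *
to([583.2,230.2,100])
E
```

```text
t 8.35 tcp [585.4 230.7 163.6] yaw_x 1.7047 yaw_y 0.1339 tilt -1.0 F [-0.6  0.4  0.1] M [-0.01  0.   -0.01] w 85.5 ff 0.0 j [0.27 0.31 0.23 1.49 0.   1.71]
shift [-0.0002 -0.0026  0.0635]
```

Request:
{"op": "send_rows", "data": {
  "series": [
    [0, 0, 0.015, 0, 0],
    [0, 0, 0.015, 0, 0],
    [0, 0, 0.012, 0, 0],
    [0, 0, 0.01, 0, 0],
    [0, 0, 0.006, 0, 0],
    [0, 0, 0, 0, 0],
    [0, 0, 0, 0, 0],
    [0, 0, 0, 0, 0]
  ]
}}

```text
t: 9.02
tcp_pos: [584.3, 230.4, 103.4]
tool_rot: [2.067, 2.365, 0.002]
force: [0.1, 0.3, 0.2]
width: 85.5
finger_force: 0.0
```

Request:
{"op": "send_rows", "data": {
  "series": [
    [0, 0, 0, 0, 0],
    [0, 0, 0, 0, 0],
    [0, 0, 0, 0, 0],
    [0, 0, 0, 0, 0]
  ]
}}

```text
t: 9.35
tcp_pos: [584.0, 230.3, 103.0]
tool_rot: [2.067, 2.365, 0.001]
force: [-0.7, -0.6, 1.0]
width: 85.8
finger_force: 0.0
```

```bash
python3 - <<'E'
from h import *
to([583.2,230.2,100])
E
```

```text
t 9.35 tcp [584.  230.3 103. ] yaw_x 1.7048 yaw_y 0.134 tilt -1.0 F [-0.7 -0.6  1. ] M [-0.    0.07 -0.01] w 85.8 ff 0.0 j [ 0.27  0.33  0.13  1.37 -0.    1.71]
shift [ 0.     -0.0008  0.003 ]
```

Request:
{"op": "send_rows", "data": {
  "series": [
    [0, -0.0005, 0.003, 0, 0.2],
    [0, 0, 0, 0, 0.3],
    [0, 0, 0, 0, 0.36],
    [0, 0, 0, 0, 1],
    [0, 0, 0, 0, 1],
    [0, 0, 0, 0, 1],
    [0, 0, 0, 0, 1],
    [0, 0, 0, 0, 1]
  ],
  "squeeze": 80
}}

```text
t: 10.02
tcp_pos: [584.0, 230.3, 100.1]
tool_rot: [2.067, 2.364, 0.002]
force: [2.9, 0.3, 1.1]
width: 50.8
finger_force: 83.0
```

```bash
python3 - <<'E'
from h import *
st()
E
```

```text
t 10.02 tcp [584.  230.3 100.1] yaw_x 1.7046 yaw_y 0.1338 tilt -1.0 F [2.9 0.3 1.1] M [ 0.12 -0.63  0.02] w 50.8 ff 83.0 j [ 0.27  0.33  0.13  1.37 -0.    1.71]
```

The cap is gripped and centred, with only small side forces. I'll turn it anticlockwise, a negative tool turn, in stages.

Request:
{"op": "send_rows", "data": {
  "series": [
    [0, 0, 0, -0.06, 1],
    [0, 0, 0, -0.06, 1],
    [0, 0, 0, -0.06, 1],
    [0, 0, 0, -0.06, 1],
    [0, 0, 0, -0.06, 1],
    [0, 0, 0, -0.06, 1],
    [0, 0, 0, -0.06, 1],
    [0, 0, 0, -0.06, 1]
  ]
}}

```text
t: 10.68
tcp_pos: [584.6, 230.4, 100.1]
tool_rot: [1.444, 2.788, 0.003]
force: [4.1, 0.7, 1.0]
width: 50.6
finger_force: 83.0
```

```bash
python3 - <<'E'
from h import *
st()
E
```

```text
t 10.68 tcp [584.6 230.4 100.1] yaw_x 2.186 yaw_y 0.6152 tilt -1.0 F [4.1 0.7 1. ] M [ 0.12 -0.78 -0.49] w 50.6 ff 83.0 j [0.27 0.33 0.13 1.36 0.   1.22]
```

Request:
{"op": "send_rows", "data": {
  "series": [
    [0, 0, 0, -0.06, 1],
    [0, 0, 0, -0.06, 1],
    [0, 0, 0, -0.06, 1],
    [0, 0, 0, -0.06, 1],
    [0, 0, 0, 0, 1],
    [0, 0, 0, 0, 1]
  ]
}}

```text
t: 11.18
tcp_pos: [584.5, 230.4, 100.9]
tool_rot: [1.103, 2.939, 0.003]
force: [3.7, -0.3, 4.9]
width: 51.0
finger_force: 83.3
```

```bash
python3 - <<'E'
from h import *
st()
E
```

```text
t 11.18 tcp [584.5 230.4 100.9] yaw_x 2.4234 yaw_y 0.8526 tilt -1.0 F [ 3.7 -0.3  4.9] M [ 0.12 -0.77 -0.03] w 51.0 ff 83.3 j [ 0.27  0.33  0.13  1.37 -0.    0.99]
```

The turning moment fell from 0.49 to 0.03 N m and the upward force rose at 41°, so the lugs are coming free. I'll turn to about 54° and then start the lift gently.

Request:
{"op": "send_rows", "data": {
  "series": [
    [0, 0, 0, -0.055, 1],
    [0, 0, 0, -0.055, 1],
    [0, 0, 0, -0.055, 1],
    [0, 0, 0, -0.055, 1],
    [0, 0, -0.002, 0, 1],
    [0, 0, -0.001, 0, 1],
    [0, 0, -0.001, 0, 1],
    [0, 0, 0, 0, 1]
  ]
}}

```text
t: 11.85
tcp_pos: [583.7, 230.3, 103.7]
tool_rot: [0.773, 3.044, 0.001]
force: [4.6, 1.0, 2.4]
width: 50.9
finger_force: 83.1
```

```bash
python3 - <<'E'
from h import *
st()
E
```

```text
t 11.85 tcp [583.7 230.3 103.7] yaw_x 2.6439 yaw_y 1.0731 tilt -1.0 F [4.6 1.  2.4] M [ 0.3  -1.15 -0.07] w 50.9 ff 83.1 j [0.27 0.33 0.13 1.37 0.   0.77]
```

Request:
{"op": "send_rows", "data": {
  "series": [
    [0, 0, -0.001, 0, 1],
    [0, 0, -0.001, 0, 1],
    [0, 0, -0.001, 0, 1],
    [0, 0, -0.001, 0, 1],
    [0, 0, 0, 0, 1],
    [0, 0, 0, 0, 1]
  ]
}}

```text
t: 12.35
tcp_pos: [581.8, 229.9, 106.2]
tool_rot: [-0.771, -3.042, 0.003]
force: [0.1, 0.0, -1.1]
width: 51.0
finger_force: 83.1
```

```bash
python3 - <<'E'
from h import *
st()
E
```

```text
t 12.35 tcp [581.8 229.9 106.2] yaw_x 2.645 yaw_y 1.0742 tilt -1.0 F [ 0.1  0.  -1.1] M [ 0.15 -0.19  0.01] w 51.0 ff 83.1 j [0.27 0.33 0.14 1.38 0.   0.77]
```

The only vertical force left is about the cap's weight, so it is free and I can lift straight up.

Request:
{"op": "send_rows", "data": {
  "series": [
    [0, 0, -0.004, 0, 1],
    [0, 0, -0.006, 0, 1],
    [0, 0, -0.006, 0, 1],
    [0, 0, -0.006, 0, 1],
    [0, 0, -0.006, 0, 1],
    [0, 0, -0.006, 0, 1],
    [0, 0, -0.003, 0, 1],
    [0, 0, -0.002, 0, 1]
  ]
}}

```text
t: 13.02
tcp_pos: [583.7, 230.2, 147.8]
tool_rot: [0.772, 3.044, 0.001]
force: [0.6, 1.5, -0.9]
width: 51.0
finger_force: 84.0
```

Request:
{"op": "send_rows", "data": {
  "series": [
    [0, 0, 0, 0, 1],
    [0, 0, 0, 0, 1],
    [0, 0, 0, 0, 1],
    [0, 0, 0, 0, 1],
    [0, 0, 0, 0, 1],
    [0, 0, 0, 0, 1],
    [0, 0, 0, 0, 1],
    [0, 0, 0, 0, 1]
  ]
}}

```text
t: 13.68
tcp_pos: [583.2, 230.2, 146.4]
tool_rot: [-0.772, -3.045, 0.0]
force: [0.4, -0.0, -0.0]
width: 50.7
finger_force: 84.1
```

```bash
python3 - <<'E'
from h import *
st()
for n in("top","scene"): cv2.imwrite(f"pics/{n}6.png",manip.get_image(n)[:,:,::-1])
b=cv2.imread("pics/scene6.png");print(proj("scene",[584,230,70]),proj("scene",[584,230,130]))
cv2.imwrite("pics/c6.png",np.hstack([cv2.resize(b[100:220,260:380],(400,400),interpolation=2),cv2.resize(b[90:250,50:210],(400,400),interpolation=2)]))
E
```

```text
t 13.68 tcp [583.2 230.2 146.4] yaw_x 2.6449 yaw_y 1.0741 tilt -1.0 F [ 0.4 -0.  -0. ] M [ 0.02 -0.01 -0.03] w 50.7 ff 84.1 j [ 0.27  0.31  0.2   1.46 -0.    0.77]
[322.5 166.7] [325.1 145.3]
```

View pics/c6.png

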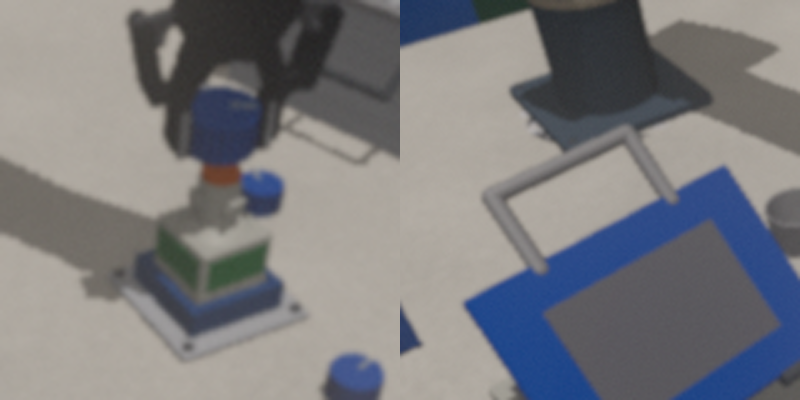

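The cap hangs level above the neck at crop (228,125), with the orange seal showing at (220,170). The jar is still seated and the lid still stands half-way. I'll hand in now.

```bash
python3 -c "
from workcell import manip
print(manip.sign_off())"
```

```text
the job is handed in; nothing more can be done
None
```

I handed the job in at about 13.7 s; no verdict came back. By my measurements the lid stands at about 44° and is released. The cap is unscrewed about 54° and held level, about 21 mm above the mouth of the jar, which is still seated, and nothing touched the brush, bottle or pot.

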